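# Nest the upturned wooden bowl lids

### The arm

A 7-joint arm with a two-finger parallel gripper is mounted at the origin on the work surface. World frame = base frame: x ahead of the robot, y to its left, z up, the work surface at z = 0. Lengths are in m, angles in rad, forces in N, time in s.
With the tool pointing down it reaches from about 0.35 to 0.9 m from the base axis. Payload 19.9 kg.
Tool frame: the origin (TCP) lies midway between the tips of the shut fingers; the grasp point (between the pads) lies 19 mm behind it; z points along the fingers, y is the direction in which the jaws open and shut (so a half turn about z gives the same grasp; the last joint's range is limited). The gripper opens to 94 mm and grips with 3 to 60 N. Pads are 16 mm wide; open, the fingers measure 119 mm over their backs; the gripper's body (75 mm by 177 mm) begins 78 mm behind the grasp point.
Start: joints at [1.304, 0.417, -0.01, 1.614, 0.005, 1.111, -0.053], TCP at [0.139, -0.609, 0.205] pointing down, gripper open.
Joint ranges: [-2.81, 2.81], [-0.39, 2.02], [-1.27, 1.25], [0.06, 2.57], [-1.19, 4.33], [0.19, 2], [-2.82, 2.82]. Speed limits (rad/s): [1.89, 1.89, 2.39, 2.39, 3.01, 3.01, 3.01].

### API

Orientations are given as a rotation vector (axis times angle).
In Python, from workcell import manip gives the robot as it stands. The module is installed in compiled form; this text tells all that it offers.
- The arm moves only by the tool jog_arm, never from a script. Its argument "plan" is a list of rows, each an object of numbers: "dx", "dy", "dz": the shift along the world's x, y, z in m; "turn": the turn about the world's z in degrees; "jaw": the opening, from 0 (shut) to 1 (fully open). A call has 1 to 20 rows; each row is the pose to reach, as a shift and turn from the pose measured when the call began; what a row does not reach only later rows make up. A row lasts 1/8 s, in which the tool goes at most 62.5 mm and 10.7 degrees, less where a joint would pass 70% of its speed; a pose out of reach is approached as far as the arm can. A call with a gripper value outside its range is refused whole. The fingers move at their own pace and stop on an object; "squeeze" is the grip in N (left out, the last holds). Time passes only in rows, so rows that repeat a pose let the fingers close. It gives the time, the measured TCP pose, the force and the opening at its end, in the units of the state.
- manip.sense(): the state, without advancing time (a new reading comes with each control period).
- manip.camera(name): name is "side" or "top"; returns (picture, depth): 400x640x3 uint8, red, green, blue; 400x640 float32, m along the optical axis (not along the pixel's ray), 0 where there is no reading.
- manip.camera_params(name): a dict with "K" (3x3 intrinsics, pixels), "dist_coeffs" ([k1, k2, p1, p2, k3] as OpenCV has them; the pictures are not rectified), "extrinsics" (4x4, takes a point from world to camera coordinates). Camera axes: x right, y down, z forward; pixel columns grow to the right and rows downward; lengths in m; the calibration is good to about 2 mm. A picture is of the moment at which its call begins. camera_params takes no time and is no camera call.
- manip.hand_in(): hands the job in, once; it reports no verdict.
The state is a dict: "time_s": time; "joints": joint angles; "joint_velocities": joint speeds; "effort": joint torques, N m; "tcp_pos": TCP position; "tcp_rot": TCP orientation; "force": force on the tool from outside, world axes, zero at the start; "ft_torque": the same for the moment, N m; "width": finger opening in m.
Only numpy, scipy, OpenCV 4.12 (cv2) and the standard library are available. Lean on these libraries where they do the work, as an engineer would, in place of code of your own. Each camera call takes 0.05 s, during which the arm holds its last target. There are 200 camera calls.

### The job

Three turned wooden bowl lids lie upside down on the low table, each standing on its knob. Nest them for packing: set the medium lid, still upside down, inside the large lid and the small lid inside the medium one, each centred and level. Set them down gently, without dropping them, leave the large lid where it stands, and leave the flat wooden dish alone.

Things in the scene. Friction and masses are not known exactly. Their poses are not given: they have to be found in the camera images.
- large_lid_mid (a point): Largest of 3 round domed wooden lids, upside down (open side up). 160 mm across, 50 high; knob 60 wide, 16 high below; inner floor 95 across, 24 above the knob's foot; wall 8 thick, upright over its top 11, rounding in below. All alike: pinch the wall anywhere, one finger inside, one outside; yaw does not matter. Point: on its axis (z, to the open side), half-way up, 25 above the table. 0.2 kg.
- medium_lid_mid (a point): Middle-sized lid, same wood and form, upside down: 130 mm across the rim, 48 high, knob 50 wide, inner floor 76 across and 24 above the knob's foot, wall 8. Point: on its axis, half-way up (24 above the knob's foot). 0.13 kg. Nested, its knob stands on the large lid's inner floor: rim 22 above the large rim, mid-point 23 above the large one's.
- small_lid_mid (a point): Smallest lid, same wood and form, upside down: 100 mm across the rim, 46 high, knob 40 wide, inner floor 58 across and 24 above the knob's foot, wall 8. Point: on its axis, half-way up (23 above the knob's foot). 0.09 kg. Nested, its knob stands on the medium lid's inner floor: rim 22 above the medium rim, mid-point 23 above the medium one's.
- dish_mid (a point): Flat shallow dish of the same wood, 124 mm across and only 18 mm high, without a knob; to be left alone. The point lies on its axis, 9 mm above the table.

How it is judged:
By the outcome, as a careful person would: the job done as asked, in the order asked, and still so for the second after the job is handed in, with the robot touching nothing.
It also fails if it takes over 61 s, if anything falls off the work surface, if the arm or the gripper's body presses on something with over 40 N, if the wrist force passes 120 N, or if a joint passes its speed limit or range.

## Working session

There is one attempt and no reset: what is moved stays moved. The work goes in short steps, Python scripts to look and compute and a tool call to move; the robot and the scene stay as the last step left them, time stands still between calls to the robot, and variables do not carry over. Pictures are saved under pics/ and viewed, about 8 in all and at most 12, crops included, and the job is handed in when it is done.

Besides the shell and the picture viewer there is one more tool, called after "Emit:" as a command line: name --argument value ..., lists and objects as JSON in quotes. jog_arm: Moves the arm, as the interface text tells. Its arguments: {"type":"object","properties":{"plan":{"type":"array","items":{"type":"object","properties":{"dx":{"type":"number"},"dy":{"type":"number"},"dz":{"type":"number"},"turn":{"type":"number"},"jaw":{"type":"number"}}}},"squeeze":{"type":"number"}},"required":["plan"]}

```bash
mkdir -p pics; python3 - <<'E'
from workcell import manip
import cv2,numpy as np
for n in("top","side"):
    p,d=manip.camera(n); cv2.imwrite(f"pics/{n}0.png",p[:,:,::-1]); np.savez(f"{n}0.npz",p=p,d=d)
    c=manip.camera_params(n); print(n,c)
print(manip.sense())
E
```

```text
top {'K': array([[370.60103435,   0.        , 317.01574059],
       [  0.        , 370.60103435, 201.6906895 ],
       [  0.        ,   0.        ,   1.        ]]), 'dist_coeffs': array([-0.06620828,  0.        ,  0.        ,  0.        ,  0.        ]), 'extrinsics': array([[-0.02046749, -0.99966908, -0.01558262,  0.01222484],
       [-0.99440318,  0.02197055, -0.1033422 ,  0.52930447],
       [ 0.10365036,  0.01338025, -0.99452379,  0.98981673],
       [ 0.        ,  0.        ,  0.        ,  1.        ]])}
side {'K': array([[509.13007899,   0.        , 309.42323492],
       [  0.        , 509.13007899, 190.01541678],
       [  0.        ,   0.        ,   1.        ]]), 'dist_coeffs': array([-0.0603231,  0.       ,  0.       ,  0.       ,  0.       ]), 'extrinsics': array([[-0.77222784, -0.63517595, -0.01468588,  0.39313893],
       [-0.30400386,  0.38969827, -0.8693198 ,  0.20890448],
       [ 0.55789409, -0.66684839, -0.4940318 ,  1.14471502],
       [ 0.        ,  0.        ,  0.        ,  1.        ]])}
{'time_s': 0.1, 'joints': array([ 1.30450839,  0.41792228, -0.01032116,  1.61408023,  0.00469501,
        1.11070666, -0.05296856]), 'joint_velocities': array([ 0.00041485, -0.00162846,  0.00188396, -0.00135575,  0.00037061,
        0.00099703, -0.00057799]), 'effort': array([ 1.32336587e-03, -8.52590346e+01,  6.39841463e-01, -4.26698828e+01,
       -4.88792185e-02,  1.63265364e-02, -2.83109318e-05]), 'tcp_pos': array([ 0.13924102, -0.60895599,  0.20489695]), 'tcp_rot': array([-3.12069299e+00, -3.52316317e-01,  3.06561345e-04]), 'force': array([ 0.46221629,  0.20680547, -0.84248172]), 'ft_torque': array([ 0.02760992,  0.02848651, -0.03584667]), 'width': 0.09410001571729132}
```

View pics/top0.png

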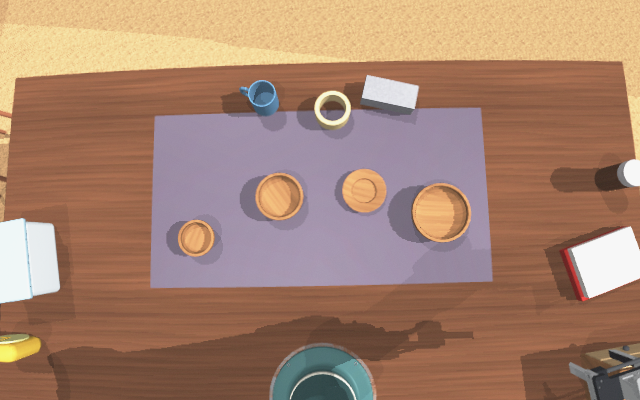

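View pics/side0.png

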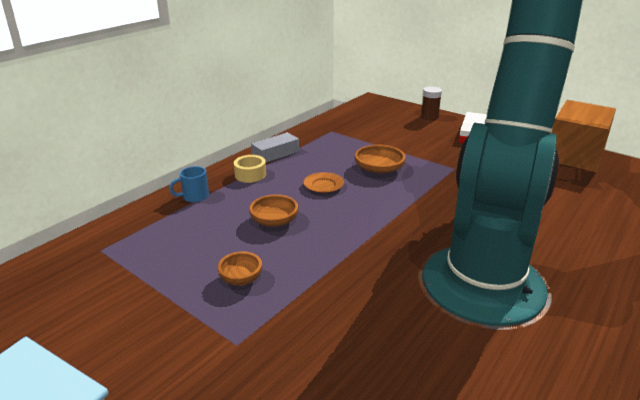

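The top view shows the small lid at (196,238), the medium at (279,197), the dish at (364,191) and the large at (441,212). The side view agrees. Next I measure the lids.

```bash
cat > h.py <<'E'
from workcell import manip
import cv2,numpy as np
from scipy.optimize import least_squares
def cast(n,uv,z):
    c=manip.camera_params(n);E=c["extrinsics"];R=E[:3,:3];o=-R.T@E[:3,3]
    q=cv2.undistortPoints(np.asarray(uv,float).reshape(-1,1,2),c["K"],c["dist_coeffs"])[:,0]
    r=np.c_[q,np.ones(len(q))]@R
    return o+r*((z-o[2])/r[:,2])[:,None]
def circ(P,f=None):
    g=lambda a:np.hypot(P[:,0]-a[0],P[:,1]-a[1])-a[2]
    s=least_squares(g,[*P[:,:2].mean(0),.06],loss="soft_l1",f_scale=.001)
    return s.x,np.sqrt(np.mean(s.fun**2))
def cloud(n,d):
    c=manip.camera_params(n);E=c["extrinsics"]
    v,u=np.nonzero(d>0);z=d[v,u]
    q=cv2.undistortPoints(np.c_[u,v].astype(float).reshape(-1,1,2),c["K"],c["dist_coeffs"])[:,0]
    P=(np.c_[q,np.ones(len(q))]*z[:,None]-E[:3,3])@E[:3,:3]
    o=np.full(d.shape+(3,),np.nan);o[v,u]=P;return o
def mask(p):
    h=cv2.cvtColor(p,cv2.COLOR_RGB2HSV)
    return ((h[...,0]>5)&(h[...,0]<25)&(h[...,1]>90)&(h[...,2]>90)).astype(np.uint8)
E
python3 - <<'E'
from h import *
obj={"top":{"L":(441,212),"M":(279,197),"S":(196,238),"D":(364,191)},"side":{"L":(380,160),"M":(274,211),"S":(240,268),"D":(323,184)}}
H={"L":.05,"M":.048,"S":.046,"D":.018}
for n in("top","side"):
    f=np.load(n+"0.npz");p,d=f["p"],f["d"];C=cloud(n,d);m=mask(p)
    t=C[260:270,230:330] if n=="top" else C[225:235,180:210]
    print(n,"cloth z",np.nanmedian(t[...,2]))
    cs,_=cv2.findContours(m,cv2.RETR_EXTERNAL,cv2.CHAIN_APPROX_NONE)
    for k,c in obj[n].items():
        ct=[x for x in cs if cv2.pointPolygonTest(cv2.convexHull(x),c,False)>0 and len(x)<400]
        if ct:
            x=max(ct,key=cv2.contourArea)[:,0]
            if n=="top": print(k,"contour",*[np.round(a,4) for a in circ(cast(n,x,H[k]))],len(x))
        R=45;w=C[c[1]-R:c[1]+R,c[0]-R:c[0]+R].reshape(-1,3);mm=m[c[1]-R:c[1]+R,c[0]-R:c[0]+R].ravel()>0
        w=w[mm];s=w[(w[:,2]>H[k]-.006)&(w[:,2]<H[k]+.01)]
        print(k,"depth rim",*[np.round(a,4) for a in circ(s)],len(s),"zq",np.round(np.nanpercentile(w[:,2],[2,50,98]),4))
E
```

```text
top cloth z 0.00029281434248292057
L depth rim [ 0.4921 -0.3312  0.0756] 0.0023 557 zq [0.0212 0.027  0.0524]
M depth rim [0.5454 0.1026 0.0605] 0.0022 399 zq [0.0201 0.0264 0.05  ]
S depth rim [0.4371 0.3313 0.0457] 0.0024 327 zq [0.0194 0.0267 0.0476]
D depth rim [ 0.5602 -0.1293  0.0506] 0.0069 878 zq [0.0028 0.0135 0.0204]
side cloth z 0.0016634206616136593
L depth rim [ 0.4886 -0.3265  0.076 ] 0.0034 260 zq [-0.005   0.0001  0.0492]
M depth rim [0.544  0.1094 0.0631] 0.0963 516 zq [-0.0006  0.028   0.0493]
S depth rim [0.4351 0.3368 0.0459] 0.0027 431 zq [0.0221 0.0357 0.0485]
D depth rim [-0.055  -0.1341  0.6276] 0.0297 552 zq [-0.0021  0.0173  0.049 ]
```

Emit:
jog_arm --plan '[{"dx": 0.467,"dy": 0.713,"turn": 77,"jaw": 0.45},{"dx": 0.467,"dy": 0.713,"turn": 77,"jaw": 0.45},{"dx": 0.467,"dy": 0.713,"turn": 77,"jaw": 0.45},{"dx": 0.467,"dy": 0.713,"turn": 77,"jaw": 0.45},{"dx": 0.467,"dy": 0.713,"turn": 77,"jaw": 0.45},{"dx": 0.467,"dy": 0.713,"turn": 77,"jaw": 0.45},{"dx": 0.467,"dy": 0.713,"turn": 77,"jaw": 0.45},{"dx": 0.467,"dy": 0.713,"turn": 77,"jaw": 0.45},{"dx": 0.467,"dy": 0.713,"turn": 77,"jaw": 0.45},{"dx": 0.467,"dy": 0.713,"turn": 77,"jaw": 0.45},{"dx": 0.467,"dy": 0.713,"turn": 77,"jaw": 0.45},{"dx": 0.467,"dy": 0.713,"turn": 77,"jaw": 0.45},{"dx": 0.467,"dy": 0.713,"turn": 77,"jaw": 0.45},{"dx": 0.467,"dy": 0.713,"turn": 77,"jaw": 0.45},{"dx": 0.467,"dy": 0.713,"turn": 77,"jaw": 0.45},{"dx": 0.467,"dy": 0.713,"turn": 77,"dz": -0.06,"jaw": 0.45},{"dx": 0.467,"dy": 0.713,"turn": 77,"dz": -0.08,"jaw": 0.45},{"dx": 0.467,"dy": 0.713,"turn": 77,"dz": -0.1,"jaw": 0.45},{"dx": 0.467,"dy": 0.713,"turn": 77,"dz": -0.1,"jaw": 0.45},{"dx": 0.467,"dy": 0.713,"turn": 77,"dz": -0.1,"jaw": 0.45}]' --squeeze 30

```text
invalid input at $.plan[0]: expected keys dx, dy, dz, turn, jaw
```

```bash
python3 - <<'E'
from h import *
a,_=manip.camera("top");b,_=manip.camera("side")
s=manip.sense();print(s["time_s"],s["tcp_pos"],s["tcp_rot"],s["width"],s["force"])
cv2.imwrite("pics/c1.png",np.hstack([cv2.resize(a[130:270,220:360,::-1],(400,400)),cv2.resize(b[130:270,200:340,::-1],(400,400))]))
# colour contours, top: fixed masking by local window
p=np.load("top0.npz")["p"]
for k,c,h in(("L",(441,212),.05),("M",(279,197),.048),("S",(196,238),.046),("D",(364,191),.018)):
    R=40;w=p[c[1]-R:c[1]+R,c[0]-R:c[0]+R].astype(int)
    m=((w[...,0]-w[...,2])>25).astype(np.uint8)
    cs,_=cv2.findContours(m,cv2.RETR_EXTERNAL,cv2.CHAIN_APPROX_NONE)
    x=cv2.convexHull(max(cs,key=cv2.contourArea))[:,0]+np.array(c)-R
    print(k,*[np.round(v,4) for v in circ(cast("top",x,h))],len(x))
E
```

```text
0.2 [ 0.13927218 -0.60905287  0.20509868] [-3.12103983e+00 -3.52335257e-01  2.62598338e-04] 0.09422586621892227 [-1.27102124 -0.10519308 -0.20650798]
L [ 0.4921 -0.3315  0.0807] 0.0004 32
M [0.5452 0.1035 0.0655] 0.0004 32
S [0.437  0.3308 0.0505] 0.0005 27
D [ 0.5599 -0.1296  0.062 ] 0.0003 24
```

View pics/c1.png

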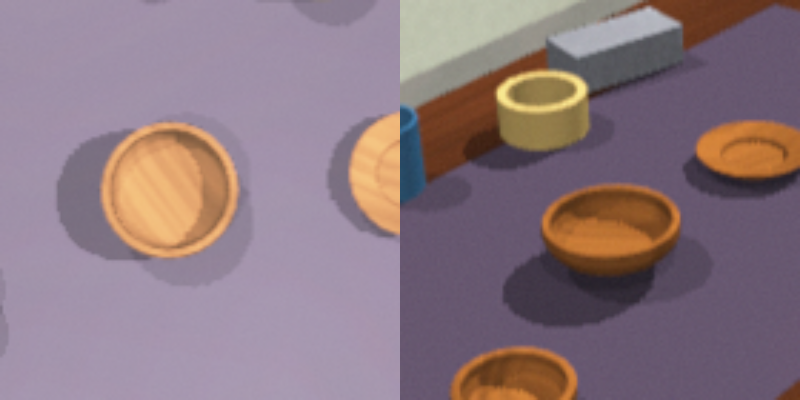

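The move was refused because every row needs all the keys. The pictures show the scene unchanged, with the medium lid at about (170,190) in the left crop. The colour-contour fits give radii within 1 mm of the stated sizes, so I will use those centres.

Emit:
jog_arm --plan '[{"dx": 0.467,"dy": 0.713,"dz": 0,"turn": 77,"jaw": 0.45},{"dx": 0.467,"dy": 0.713,"dz": 0,"turn": 77,"jaw": 0.45},{"dx": 0.467,"dy": 0.713,"dz": 0,"turn": 77,"jaw": 0.45},{"dx": 0.467,"dy": 0.713,"dz": 0,"turn": 77,"jaw": 0.45},{"dx": 0.467,"dy": 0.713,"dz": 0,"turn": 77,"jaw": 0.45},{"dx": 0.467,"dy": 0.713,"dz": 0,"turn": 77,"jaw": 0.45},{"dx": 0.467,"dy": 0.713,"dz": 0,"turn": 77,"jaw": 0.45},{"dx": 0.467,"dy": 0.713,"dz": 0,"turn": 77,"jaw": 0.45},{"dx": 0.467,"dy": 0.713,"dz": 0,"turn": 77,"jaw": 0.45},{"dx": 0.467,"dy": 0.713,"dz": 0,"turn": 77,"jaw": 0.45},{"dx": 0.467,"dy": 0.713,"dz": 0,"turn": 77,"jaw": 0.45},{"dx": 0.467,"dy": 0.713,"dz": 0,"turn": 77,"jaw": 0.45},{"dx": 0.467,"dy": 0.713,"dz": 0,"turn": 77,"jaw": 0.45},{"dx": 0.467,"dy": 0.713,"dz": 0,"turn": 77,"jaw": 0.45},{"dx": 0.467,"dy": 0.713,"dz": -0.02,"turn": 77,"jaw": 0.45},{"dx": 0.467,"dy": 0.713,"dz": -0.05,"turn": 77,"jaw": 0.45},{"dx": 0.467,"dy": 0.713,"dz": -0.08,"turn": 77,"jaw": 0.45},{"dx": 0.467,"dy": 0.713,"dz": -0.1,"turn": 77,"jaw": 0.45},{"dx": 0.467,"dy": 0.713,"dz": -0.1,"turn": 77,"jaw": 0.45},{"dx": 0.467,"dy": 0.713,"dz": -0.1,"turn": 77,"jaw": 0.45}]' --squeeze 30

```text
time_s: 2.7
tcp_pos: [0.6067, 0.1039, 0.106]
tcp_rot: [2.224, 2.219, 0.0]
force: [0.1, -0.0, 0.4]
width: 0.0421
```

```bash
python3 - <<'E'
from h import *
a,_=manip.camera("top");b,_=manip.camera("side")
s=manip.sense();print(s["time_s"],s["tcp_pos"],s["tcp_rot"],s["width"],s["force"])
from scipy.spatial.transform import Rotation as R
print(R.from_rotvec(s["tcp_rot"]).as_matrix().round(3))
cv2.imwrite("pics/c2.png",np.hstack([cv2.resize(a[130:270,220:360,::-1],(400,400)),cv2.resize(b[130:270,200:340,::-1],(400,400))]))
E
```

```text
2.8 [0.60682871 0.1039756  0.10619081] [2.22349762e+00 2.21860068e+00 9.22161236e-04] 0.0422286484765259 [ 0.26049944 -0.42829642  0.11590013]
[[ 0.002  1.     0.001]
 [ 1.    -0.002  0.   ]
 [ 0.     0.001 -1.   ]]
```

View pics/c2.png

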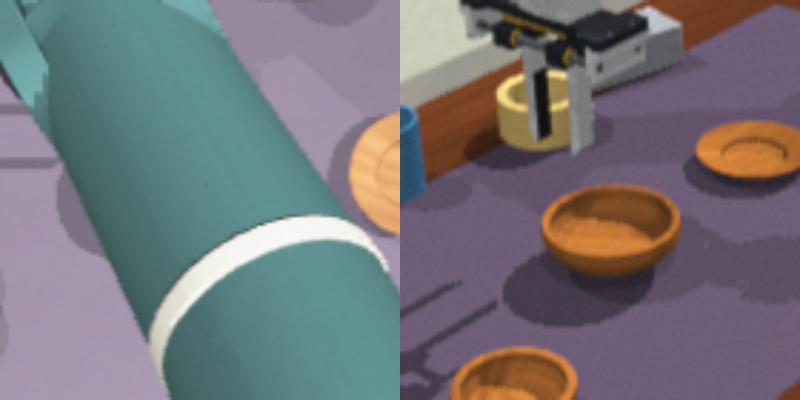

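The arm hides the top view. The side crop shows the open fingers above the medium lid's far rim, with the black pads running down to the fingertips. I lower 76 mm and close.

Emit:
jog_arm --plan '[{"dx": 0,"dy": 0,"dz": -0.03,"turn": 0,"jaw": 0.45},{"dx": 0,"dy": 0,"dz": -0.05,"turn": 0,"jaw": 0.45},{"dx": 0,"dy": 0,"dz": -0.065,"turn": 0,"jaw": 0.45},{"dx": 0,"dy": 0,"dz": -0.076,"turn": 0,"jaw": 0.45},{"dx": 0,"dy": 0,"dz": -0.076,"turn": 0,"jaw": 0.45},{"dx": 0,"dy": 0,"dz": -0.076,"turn": 0,"jaw": 0.2},{"dx": 0,"dy": 0,"dz": -0.076,"turn": 0,"jaw": 0.12},{"dx": 0,"dy": 0,"dz": -0.076,"turn": 0,"jaw": 0.0},{"dx": 0,"dy": 0,"dz": -0.076,"turn": 0,"jaw": 0.0},{"dx": 0,"dy": 0,"dz": -0.076,"turn": 0,"jaw": 0.0},{"dx": 0,"dy": 0,"dz": -0.076,"turn": 0,"jaw": 0.0}]' --squeeze 30

```text
time_s: 4.18
tcp_pos: [0.607, 0.1036, 0.0306]
tcp_rot: [2.223, 2.218, 0.0]
force: [-1.8, -3.9, 6.5]
width: 0.0108
```

Emit:
jog_arm --plan '[{"dx": 0,"dy": 0,"dz": 0,"turn": 0,"jaw": 0},{"dx": 0,"dy": 0,"dz": 0.005,"turn": 0,"jaw": 0},{"dx": 0,"dy": 0,"dz": 0.015,"turn": 0,"jaw": 0},{"dx": 0,"dy": 0,"dz": 0.03,"turn": 0,"jaw": 0},{"dx": 0,"dy": 0,"dz": 0.05,"turn": 0,"jaw": 0},{"dx": 0,"dy": 0,"dz": 0.08,"turn": 0,"jaw": 0},{"dx": 0,"dy": 0,"dz": 0.1,"turn": 0,"jaw": 0},{"dx": 0,"dy": 0,"dz": 0.1,"turn": 0,"jaw": 0},{"dx": 0,"dy": 0,"dz": 0.1,"turn": 0,"jaw": 0}]' --squeeze 30

```text
time_s: 5.3
tcp_pos: [0.6066, 0.1033, 0.1299]
tcp_rot: [2.224, 2.218, -0.001]
force: [-0.5, -0.3, -1.9]
width: 0.0086
```

```bash
cat >> h.py <<'E'
def rimplane(n,box,zlo,zhi,R=None,want=None):
    """orange points in box (u0,v0,u1,v1) with z in range -> cloud"""
    p,d=manip.camera(n);C=cloud(n,d);w=p.astype(int);m=(w[...,0]-w[...,2])>40
    u0,v0,u1,v1=box;k=np.zeros(m.shape,bool);k[v0:v1,u0:u1]=1
    P=C[m&k&(d>0)];return p,d,P[(P[:,2]>zlo)&(P[:,2]<zhi)]
E
python3 - <<'E'
from h import *
p,d,P=rimplane("side",(200,60,360,260),.06,.2)
s=manip.sense();print(s["time_s"],s["tcp_pos"],s["force"],s["width"])
P=P[P[:,1]>.03]
print(len(P),np.percentile(P,[1,50,99],axis=0).round(4))
for x in np.arange(.46,.64,.02):
    q=P[abs(P[:,0]-x)<.01]
    if len(q):print(round(x,2),len(q),np.percentile(q[:,2],[2,95,99]).round(4))
np.savez("s2.npz",p=p,d=d)
cv2.imwrite("pics/c3.png",cv2.resize(p[60:270,180:390,::-1],(600,600)))
E
```

```text
5.35 [0.60646626 0.10332355 0.12958859] [ 0.03792271  0.23520511 -1.91147498] 0.00866784778389986
1284 [[0.4815 0.0519 0.1086]
 [0.5522 0.1041 0.1227]
 [0.6045 0.1757 0.1458]]
0.48 99 [0.1147 0.1305 0.1316]
0.5 107 [0.1128 0.1326 0.1334]
0.52 184 [0.108  0.1343 0.1356]
0.54 220 [0.1088 0.1359 0.1376]
0.56 243 [0.1119 0.1395 0.1413]
0.58 254 [0.1147 0.1427 0.1445]
0.6 171 [0.1184 0.1459 0.1469]
0.62 6 [0.1387 0.183  0.1933]
```

View pics/c3.png

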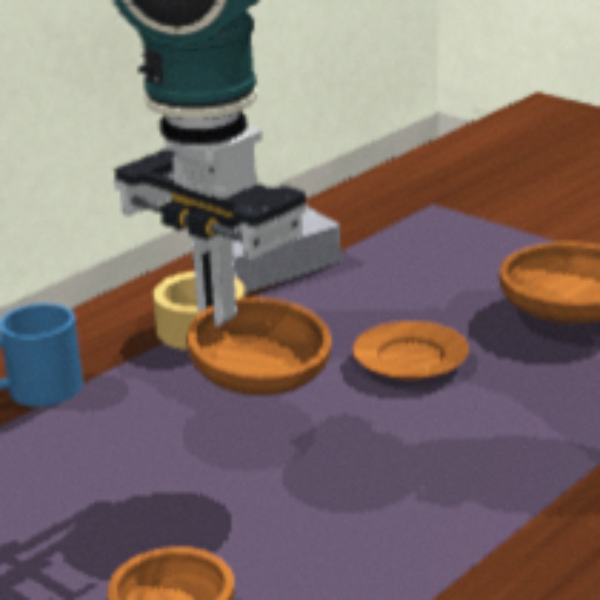

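The crop shows the medium lid held at its far rim but tilted, with its free side at (300,370) hanging low. The depth gives about 7°. The fingertips reached below the upright part of the wall, so I set it back down and regrip about 10 mm deep with more force.

Emit:
jog_arm --plan '[{"dx": 0,"dy": 0,"dz": -0.03,"turn": 0,"jaw": 0},{"dx": 0,"dy": 0,"dz": -0.06,"turn": 0,"jaw": 0},{"dx": 0,"dy": 0,"dz": -0.08,"turn": 0,"jaw": 0},{"dx": 0,"dy": 0,"dz": -0.085,"turn": 0,"jaw": 0},{"dx": 0,"dy": 0,"dz": -0.09,"turn": 0,"jaw": 0},{"dx": 0,"dy": 0,"dz": -0.094,"turn": 0,"jaw": 0},{"dx": 0,"dy": 0,"dz": -0.098,"turn": 0,"jaw": 0},{"dx": 0,"dy": 0,"dz": -0.099,"turn": 0,"jaw": 0},{"dx": 0,"dy": 0,"dz": -0.099,"turn": 0,"jaw": 0.0}]' --squeeze 15

```text
time_s: 6.48
tcp_pos: [0.6075, 0.1034, 0.0316]
tcp_rot: [2.223, 2.217, 0.001]
force: [1.7, -1.5, 11.6]
width: 0.0096
```

Emit:
jog_arm --plan '[{"dx": 0,"dy": 0,"dz": 0,"turn": 0,"jaw": 0.15},{"dx": 0,"dy": 0,"dz": 0,"turn": 0,"jaw": 0.25},{"dx": 0,"dy": 0,"dz": 0,"turn": 0,"jaw": 0.25},{"dx": 0,"dy": 0,"dz": 0.008,"turn": 0,"jaw": 0.25},{"dx": 0,"dy": 0,"dz": 0.008,"turn": 0,"jaw": 0.25},{"dx": 0,"dy": 0,"dz": 0.008,"turn": 0,"jaw": 0.25}]'

```text
time_s: 7.22
tcp_pos: [0.6075, 0.1033, 0.0397]
tcp_rot: [2.223, 2.217, 0.001]
force: [-0.0, -0.5, 0.1]
width: 0.0234
```

```bash
python3 - <<'E'
from h import *
p,d,P=rimplane("side",(200,60,330,260),.02,.1)
s=manip.sense();print(s["time_s"],s["tcp_pos"],s["force"],s["width"])
P=P[P[:,1]>.03]
for x in np.arange(.46,.64,.02):
    q=P[abs(P[:,0]-x)<.01]
    if len(q):print(round(x,2),len(q),np.percentile(q[:,2],[2,95,99]).round(4))
E
```

```text
7.275 [0.60746494 0.1033244  0.03956365] [-0.18478705  0.56129306  0.26858119] 0.02394221524126887
0.46 93 [0.029  0.0479 0.0493]
0.48 198 [0.0327 0.0486 0.0496]
0.5 101 [0.0248 0.0486 0.0497]
0.52 162 [0.0208 0.0493 0.0507]
0.54 196 [0.021  0.0495 0.051 ]
0.56 213 [0.0205 0.0485 0.0502]
0.58 204 [0.0207 0.0486 0.0499]
0.6 162 [0.0227 0.0481 0.0488]
0.62 8 [0.0402 0.0457 0.046 ]
```

Emit:
jog_arm --plan '[{"dx": 0,"dy": 0,"dz": -0.001,"turn": 0,"jaw": 0.12},{"dx": 0,"dy": 0,"dz": -0.001,"turn": 0,"jaw": 0.0},{"dx": 0,"dy": 0,"dz": -0.001,"turn": 0,"jaw": 0.0},{"dx": 0,"dy": 0,"dz": -0.001,"turn": 0,"jaw": 0},{"dx": 0,"dy": 0,"dz": -0.001,"turn": 0,"jaw": 0},{"dx": 0,"dy": 0,"dz": 0.005,"turn": 0,"jaw": 0},{"dx": 0,"dy": 0,"dz": 0.01,"turn": 0,"jaw": 0},{"dx": 0,"dy": 0,"dz": 0.02,"turn": 0,"jaw": 0},{"dx": 0,"dy": 0,"dz": 0.04,"turn": 0,"jaw": 0},{"dx": 0,"dy": 0,"dz": 0.06,"turn": 0,"jaw": 0},{"dx": 0,"dy": 0,"dz": 0.08,"turn": 0,"jaw": 0},{"dx": 0,"dy": 0,"dz": 0.08,"turn": 0,"jaw": 0},{"dx": 0,"dy": 0,"dz": 0.08,"turn": 0,"jaw": 0}]' --squeeze 50

```text
time_s: 8.9
tcp_pos: [0.6072, 0.1031, 0.1192]
tcp_rot: [2.223, 2.217, 0.0]
force: [-0.4, 0.3, -2.4]
width: 0.0074
```

```bash
python3 - <<'E'
from h import *
p,d,P=rimplane("side",(200,60,330,260),.06,.2)
s=manip.sense();print(s["time_s"],s["tcp_pos"],s["force"],s["width"])
P=P[(P[:,1]>.03)&(P[:,2]<.15)]
for x in np.arange(.46,.64,.02):
    q=P[abs(P[:,0]-x)<.01]
    if len(q):print(round(x,2),len(q),np.percentile(q[:,2],[2,95,99]).round(4))
E
```

```text
8.95 [0.60707988 0.10310526 0.11888562] [-0.10323727  0.54654122 -2.40783146] 0.007351124911816785
0.48 115 [0.1094 0.1279 0.1284]
0.5 119 [0.1036 0.1288 0.1295]
0.52 149 [0.102  0.1272 0.1289]
0.54 195 [0.1014 0.127  0.1279]
0.56 210 [0.1017 0.1279 0.1287]
0.58 215 [0.1018 0.1279 0.1292]
0.6 180 [0.1049 0.1284 0.1303]
0.62 1 [0.1242 0.1242 0.1242]
```

Level now. I carry it to above the large lid.

Emit:
jog_arm --plan '[{"dx": -0.002,"dy": -0.015,"dz": 0.01,"turn": 0,"jaw": 0},{"dx": -0.006,"dy": -0.045,"dz": 0.02,"turn": 0,"jaw": 0},{"dx": -0.01,"dy": -0.08,"dz": 0.02,"turn": 0,"jaw": 0},{"dx": -0.015,"dy": -0.12,"dz": 0.02,"turn": 0,"jaw": 0},{"dx": -0.02,"dy": -0.16,"dz": 0.02,"turn": 0,"jaw": 0},{"dx": -0.025,"dy": -0.2,"dz": 0.02,"turn": 0,"jaw": 0},{"dx": -0.03,"dy": -0.24,"dz": 0.02,"turn": 0,"jaw": 0},{"dx": -0.035,"dy": -0.28,"dz": 0.02,"turn": 0,"jaw": 0},{"dx": -0.04,"dy": -0.32,"dz": 0.02,"turn": 0,"jaw": 0},{"dx": -0.045,"dy": -0.36,"dz": 0.02,"turn": 0,"jaw": 0},{"dx": -0.05,"dy": -0.395,"dz": 0.02,"turn": 0,"jaw": 0},{"dx": -0.053,"dy": -0.42,"dz": 0.02,"turn": 0,"jaw": 0},{"dx": -0.054,"dy": -0.432,"dz": 0.02,"turn": 0,"jaw": 0},{"dx": -0.054,"dy": -0.435,"dz": 0.02,"turn": 0,"jaw": 0},{"dx": -0.054,"dy": -0.435,"dz": 0.02,"turn": 0,"jaw": 0},{"dx": -0.054,"dy": -0.435,"dz": 0.02,"turn": 0,"jaw": 0}]'

```text
time_s: 10.95
tcp_pos: [0.5533, -0.3309, 0.139]
tcp_rot: [2.222, 2.219, 0.0]
force: [0.4, -0.3, -1.7]
width: 0.0075
```

```bash
python3 - <<'E'
from h import *
a,_=manip.camera("top");b,d=manip.camera("side");np.savez("s3.npz",p=b,d=d,a=a)
s=manip.sense();print(s["time_s"],s["tcp_pos"],s["width"],s["force"])
cv2.imwrite("pics/c4.png",np.hstack([cv2.resize(a[130:290,360:520,::-1],(400,400)),cv2.resize(b[60:220,300:460,::-1],(400,400))]))
E
```

```text
11.05 [ 0.55328656 -0.33116338  0.13898071] 0.007113831332504198 [-0.31070321  0.19754521 -1.65874138]
```

View pics/c4.png

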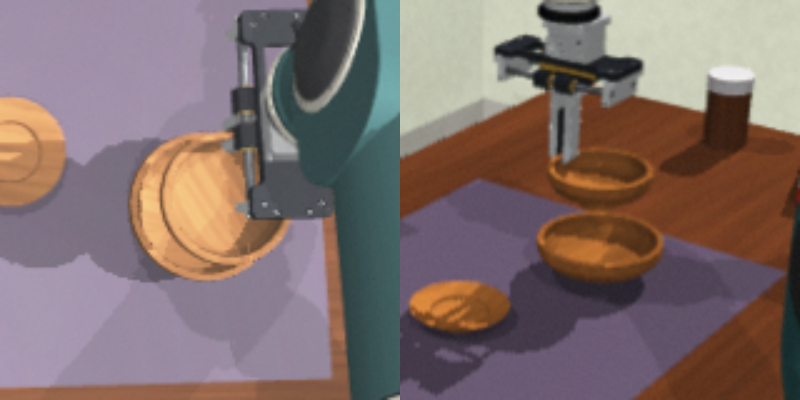

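The crops show the medium lid held level above the large lid, at about (600,175) against (600,245) in the side crop. I measure both rims in the same side view to get the offset.

```bash
python3 - <<'E'
from h import *
f=np.load("s3.npz");p,d=f["p"],f["d"];C=cloud("side",d)
w=p.astype(int);m=((w[...,0]-w[...,2])>40)&(d>0);P=C[m]
P=P[(abs(P[:,0]-.49)<.12)&(abs(P[:,1]+.33)<.1)]
for nm,lo,hi in(("M",.1,.16),("L",.02,.06)):
    q=P[(P[:,2]>lo)&(P[:,2]<hi)];t=np.percentile(q[:,2],98);r=q[q[:,2]>t-.005]
    print(nm,t.round(4),len(r),*[np.round(v,4) for v in circ(r)])
    A=np.c_[r[:,:2]-r[:,:2].mean(0),np.ones(len(r))];print("slope",np.linalg.lstsq(A,r[:,2],rcond=None)[0].round(4))
# outer contour of M rim in side picture: whole silhouettes by image
lab=m.astype(np.uint8);cs,_=cv2.findContours(lab,cv2.RETR_EXTERNAL,cv2.CHAIN_APPROX_NONE)
for c in cs:
    if cv2.contourArea(c)>200:print(cv2.boundingRect(c))
# lower-view: left/right extremes of upright rim
# top view visible left arcs: rim contours
a=f["a"].astype(int);mm=((a[...,0]-a[...,2])>25).astype(np.uint8)[165:250,405:485]
c=max(cv2.findContours(mm,cv2.RETR_EXTERNAL,cv2.CHAIN_APPROX_NONE)[0],key=cv2.contourArea)[:,0]+[405,165]
X=cast("top",c,.05);r=np.hypot(X[:,0]-.4921,X[:,1]+.3315);ok=abs(r-.0805)<.003
print("L top",circ(X[ok]),ok.sum())
E
```

```text
M 0.1485 184 [ 0.4898 -0.3195  0.0613] 0.0035
slope [ 7.600e-03 -1.000e-04  1.463e-01]
L 0.0508 216 [ 0.489  -0.3271  0.0763] 0.0034
slope [-0.0011  0.0034  0.0483]
(217, 251, 45, 35)
(303, 172, 41, 21)
(206, 147, 60, 46)
(0, 99, 640, 301)
(277, 96, 188, 77)
L top (array([ 0.49214379, -0.33131824,  0.0795258 ]), np.float64(0.0012280307393954348)) 131
```

```bash
cat >> h.py <<'E'
def rimfit(n,p,d,zr,cx,cy,R,drop,show=1):
    """silhouette of depth-selected lid, hull cast on rim plane, fit centre with fixed outer radius"""
    C=cloud(n,d);w=p.astype(int)
    m=((w[...,0]-w[...,2])>25)&(C[...,2]>zr-drop)&(C[...,2]<zr+.008)&(np.hypot(C[...,0]-cx,C[...,1]-cy)<R+.025)
    v,u=np.nonzero(m);h=cv2.convexHull(np.c_[u,v].astype(np.int32))[:,0].astype(float)
    X=cast(n,h,zr)
    # keep points lying near the circle in the direction away from camera / unoccluded
    g=lambda a,Y:np.hypot(Y[:,0]-a[0],Y[:,1]-a[1])-R
    a=np.array([cx,cy])
    for it in range(6):
        k=abs(g(a,X))<(.012 if it<2 else .004)
        a=least_squares(g,a,args=(X[k],),loss="soft_l1",f_scale=.001).x
    ang=np.degrees(np.arctan2(X[k,1]-a[1],X[k,0]-a[0])).round().astype(int)
    print(n,a.round(4),"rms",np.sqrt(np.mean(g(a,X[k])**2)).round(4),k.sum(),np.sort(ang)[::3])
    return a
E
python3 - <<'E'
from h import *
for n in("top","side"):
    p,d=manip.camera(n)
    print("M");rimfit(n,p,d,.148,.492,-.331,.065,.012 if n=="top" else .02)
    print("L");rimfit(n,p,d,.05,.492,-.331,.080,.012 if n=="top" else .02)
print("initial side")
f=np.load("side0.npz")
for c in((.050,.492,-.331,.08),(.048,.545,.1035,.065),(.046,.437,.331,.05)): rimfit("side",f["p"],f["d"],*c,.02)
f=np.load("top0.npz")
for c in((.050,.492,-.331,.08),(.048,.545,.1035,.065),(.046,.437,.331,.05)): rimfit("top",f["p"],f["d"],*c,.02)
E
```

```text
M
top [ 0.4927 -0.3232] rms 0.0006 24 [-171 -136 -118    4   41   63   98  144]
L
top [ 0.4918 -0.3305] rms 0.0005 20 [-169 -139   16   58   81  108  154]
M
side [ 0.4877 -0.3174] rms 0.0011 9 [-167 -117  -77]
L
side [ 0.4875 -0.3252] rms 0.0006 13 [-156 -112  -80  -26   25]
initial side
side [ 0.4875 -0.3252] rms 0.0006 13 [-156 -112  -80  -26   25]
side [0.5418 0.1099] rms 0.0009 14 [-128  -95  -39    3   47]
side [0.4367 0.3352] rms 0.0013 15 [-160  -98  -40    1   46]
top [ 0.4919 -0.3311] rms 0.0006 33 [-169 -128 -107  -61  -30    8   51   73  102  133  158]
top [0.5454 0.1023] rms 0.0006 29 [-167 -137 -109  -74  -53  -15   36   69  109  151]
top [0.437  0.3306] rms 0.0004 25 [-172 -128  -83  -38   16   50   78  127  169]
```

Both cameras agree that the medium lid sits +7.7 mm in y off the large lid's axis. I correct that, then lower.

Emit:
jog_arm --plan '[{"dx": -0.0005,"dy": -0.004,"dz": 0,"turn": 0,"jaw": 0},{"dx": -0.0005,"dy": -0.0077,"dz": 0,"turn": 0,"jaw": 0},{"dx": -0.0005,"dy": -0.0077,"dz": -0.01,"turn": 0,"jaw": 0},{"dx": -0.0005,"dy": -0.0077,"dz": -0.025,"turn": 0,"jaw": 0},{"dx": -0.0005,"dy": -0.0077,"dz": -0.04,"turn": 0,"jaw": 0},{"dx": -0.0005,"dy": -0.0077,"dz": -0.055,"turn": 0,"jaw": 0},{"dx": -0.0005,"dy": -0.0077,"dz": -0.063,"turn": 0,"jaw": 0},{"dx": -0.0005,"dy": -0.0077,"dz": -0.068,"turn": 0,"jaw": 0},{"dx": -0.0005,"dy": -0.0077,"dz": -0.072,"turn": 0,"jaw": 0},{"dx": -0.0005,"dy": -0.0077,"dz": -0.072,"turn": 0,"jaw": 0},{"dx": -0.0005,"dy": -0.0077,"dz": -0.072,"turn": 0,"jaw": 0}]'

```text
time_s: 12.52
tcp_pos: [0.5529, -0.3393, 0.0673]
tcp_rot: [2.223, 2.218, -0.0]
force: [0.3, 0.0, -2.0]
width: 0.0072
```

```bash
python3 - <<'E'
from h import *
s=manip.sense();print(s["time_s"],s["tcp_pos"],s["force"])
z=.048+.024+s["tcp_pos"][2]-.0626
for n in("top","side"):
    p,d=manip.camera(n)
    print("M",z);rimfit(n,p,d,z,.492,-.331,.065,.012)
    print("L");rimfit(n,p,d,.05,.492,-.331,.080,.012)
E
```

```text
12.525 [ 0.55290146 -0.33929536  0.06732102] [ 2.91754933e-01  1.36275185e-03 -1.98154972e+00]
M 0.07672102284251096
top [ 0.4922 -0.3312] rms 0.0006 20 [-167 -140 -117   41   67  109  150]
L
top [ 0.4917 -0.3308] rms 0.0005 24 [-169 -128 -106   16   58   85  108  145]
M 0.07672102284251096
side [ 0.486  -0.3249] rms 0.0011 9 [-176 -107  -76]
L
side [ 0.4872 -0.3239] rms 0.0014 11 [-170 -134  -67   24]
```

Concentric to within 1 mm and not yet touching. I creep down until contact.

Emit:
jog_arm --plan '[{"dx": 0,"dy": 0,"dz": -0.001,"turn": 0,"jaw": 0},{"dx": 0,"dy": 0,"dz": -0.002,"turn": 0,"jaw": 0},{"dx": 0,"dy": 0,"dz": -0.003,"turn": 0,"jaw": 0},{"dx": 0,"dy": 0,"dz": -0.004,"turn": 0,"jaw": 0},{"dx": 0,"dy": 0,"dz": -0.004,"turn": 0,"jaw": 0}]'

```text
time_s: 13.25
tcp_pos: [0.5528, -0.3392, 0.0631]
tcp_rot: [2.223, 2.218, -0.0]
force: [-0.2, 0.0, -2.0]
width: 0.0077
```

Emit:
jog_arm --plan '[{"dx": 0,"dy": 0,"dz": -0.0005,"turn": 0,"jaw": 0},{"dx": 0,"dy": 0,"dz": -0.001,"turn": 0,"jaw": 0},{"dx": 0,"dy": 0,"dz": -0.0014,"turn": 0,"jaw": 0},{"dx": 0,"dy": 0,"dz": -0.0014,"turn": 0,"jaw": 0}]'

```text
time_s: 13.75
tcp_pos: [0.5532, -0.3393, 0.0621]
tcp_rot: [2.222, 2.217, 0.0]
force: [1.5, 1.2, 4.3]
width: 0.007
```

Contact. I open and lift away, then move aside towards the small lid.

Emit:
jog_arm --plan '[{"dx": 0,"dy": 0,"dz": 0,"turn": 0,"jaw": 0.12},{"dx": 0,"dy": 0,"dz": 0,"turn": 0,"jaw": 0.2},{"dx": 0,"dy": 0,"dz": 0,"turn": 0,"jaw": 0.25},{"dx": 0,"dy": 0,"dz": 0,"turn": 0,"jaw": 0.25},{"dx": 0,"dy": 0,"dz": 0.02,"turn": 0,"jaw": 0.25},{"dx": 0,"dy": 0,"dz": 0.05,"turn": 0,"jaw": 0.25},{"dx": 0,"dy": 0,"dz": 0.1,"turn": 0,"jaw": 0.25},{"dx": 0,"dy": 0.05,"dz": 0.1,"turn": 0,"jaw": 0.25},{"dx": -0.01,"dy": 0.11,"dz": 0.1,"turn": 0,"jaw": 0.25},{"dx": -0.02,"dy": 0.17,"dz": 0.1,"turn": 0,"jaw": 0.25},{"dx": -0.03,"dy": 0.23,"dz": 0.1,"turn": 0,"jaw": 0.25},{"dx": -0.04,"dy": 0.29,"dz": 0.1,"turn": 0,"jaw": 0.25},{"dx": -0.05,"dy": 0.35,"dz": 0.1,"turn": 0,"jaw": 0.25},{"dx": -0.06,"dy": 0.41,"dz": 0.1,"turn": 0,"jaw": 0.25},{"dx": -0.07,"dy": 0.47,"dz": 0.1,"turn": 0,"jaw": 0.25},{"dx": -0.07,"dy": 0.53,"dz": 0.08,"turn": 0,"jaw": 0.25},{"dx": -0.07,"dy": 0.59,"dz": 0.06,"turn": 0,"jaw": 0.25},{"dx": -0.07,"dy": 0.64,"dz": 0.04,"turn": 0,"jaw": 0.25},{"dx": -0.07,"dy": 0.672,"dz": 0.03,"turn": 0,"jaw": 0.25},{"dx": -0.07,"dy": 0.672,"dz": 0.03,"turn": 0,"jaw": 0.25}]'

```text
time_s: 16.25
tcp_pos: [0.4822, 0.3354, 0.0926]
tcp_rot: [2.219, 2.222, 0.001]
force: [0.2, -0.6, -0.4]
width: 0.0236
```

```bash
python3 - <<'E'
from h import *
s=manip.sense();print(s["time_s"],s["tcp_pos"],s["tcp_rot"],s["force"],s["width"])
for n in("top","side"):
    p,d=manip.camera(n)
    print("M");rimfit(n,p,d,.072,.492,-.331,.065,.012)
    print("L");rimfit(n,p,d,.05,.492,-.331,.080,.012)
    print("S");rimfit(n,p,d,.046,.437,.331,.05,.02)
    if n=="top":t=p
    else:
        C=cloud(n,d);w=p.astype(int);q=C[((w[...,0]-w[...,2])>25)&(d>0)];q=q[(np.hypot(q[:,0]-.49,q[:,1]+.328)<.07)]
        r=q[q[:,2]>.066];print("rim slope",len(r),np.linalg.lstsq(np.c_[r[:,:2]-r[:,:2].mean(0),np.ones(len(r))],r[:,2],rcond=None)[0].round(4))
cv2.imwrite("pics/c5.png",np.hstack([cv2.resize(p[80:220,310:450,::-1],(400,400)),cv2.resize(p[170:310,170:310,::-1],(400,400))]))
E
```

```text
16.25 [0.48218827 0.33540023 0.09256123] [2.21906973e+00 2.22184047e+00 9.52277487e-04] [ 0.18083306 -0.60734848 -0.3664349 ] 0.023619382595196112
M
top [ 0.4926 -0.3319] rms 0.0005 31 [-166 -145 -105  -62  -36    8   37   65  105  134  163]
L
top [ 0.492  -0.3311] rms 0.0006 33 [-169 -128 -107  -61  -30    9   51   73  102  133  153]
S
top [0.4367 0.3302] rms 0.0005 12 [-114  -82  -38   16]
M
side [ 0.4876 -0.3258] rms 0.0013 10 [-174  -97  -31   24]
L
side [ 0.4874 -0.3236] rms 0.0013 12 [-155 -117  -52   -1]
S
side [0.4367 0.3354] rms 0.0013 16 [-160  -98  -41    1   46   79]
rim slope 223 [-0.0032 -0.      0.0695]
```

View pics/c5.png

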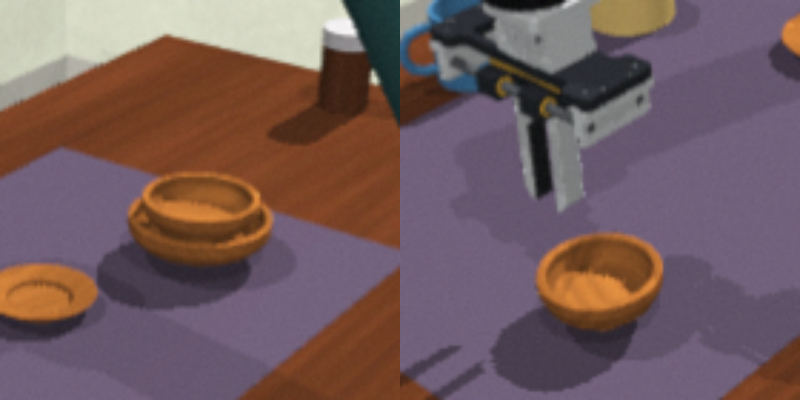

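The left crop shows the medium lid nested level inside the large one at about (200,215). The cameras put the offset at about 1–2 mm and the large lid has not moved. The right crop shows the fingers above the small lid's far rim. I grip the small lid next.

Emit:
jog_arm --plan '[{"dx": 0.0005,"dy": -0.002,"dz": 0,"turn": 0,"jaw": 0.3},{"dx": 0.0005,"dy": -0.002,"dz": -0.015,"turn": 0,"jaw": 0.3},{"dx": 0.0005,"dy": -0.002,"dz": -0.03,"turn": 0,"jaw": 0.3},{"dx": 0.0005,"dy": -0.002,"dz": -0.045,"turn": 0,"jaw": 0.3},{"dx": 0.0005,"dy": -0.002,"dz": -0.056,"turn": 0,"jaw": 0.3},{"dx": 0.0005,"dy": -0.002,"dz": -0.056,"turn": 0,"jaw": 0.3},{"dx": 0.0005,"dy": -0.002,"dz": -0.056,"turn": 0,"jaw": 0.15},{"dx": 0.0005,"dy": -0.002,"dz": -0.056,"turn": 0,"jaw": 0.1},{"dx": 0.0005,"dy": -0.002,"dz": -0.056,"turn": 0,"jaw": 0},{"dx": 0.0005,"dy": -0.002,"dz": -0.056,"turn": 0,"jaw": 0},{"dx": 0.0005,"dy": -0.002,"dz": -0.056,"turn": 0,"jaw": 0},{"dx": 0.0005,"dy": -0.002,"dz": -0.056,"turn": 0,"jaw": 0}]' --squeeze 45

```text
time_s: 17.85
tcp_pos: [0.4843, 0.3307, 0.0372]
tcp_rot: [2.222, 2.217, 0.002]
force: [2.4, -0.6, 3.8]
width: 0.0078
```

Emit:
jog_arm --plan '[{"dx": 0,"dy": 0,"dz": 0.004,"turn": 0,"jaw": 0},{"dx": 0,"dy": 0,"dz": 0.012,"turn": 0,"jaw": 0},{"dx": 0,"dy": 0,"dz": 0.03,"turn": 0,"jaw": 0},{"dx": 0,"dy": 0,"dz": 0.06,"turn": 0,"jaw": 0},{"dx": 0,"dy": 0,"dz": 0.09,"turn": 0,"jaw": 0},{"dx": 0,"dy": 0,"dz": 0.1,"turn": 0,"jaw": 0},{"dx": 0,"dy": 0,"dz": 0.1,"turn": 0,"jaw": 0},{"dx": 0,"dy": 0,"dz": 0.1,"turn": 0,"jaw": 0}]'

```text
time_s: 18.85
tcp_pos: [0.4839, 0.3303, 0.1363]
tcp_rot: [2.222, 2.217, -0.0]
force: [0.3, 0.1, -1.1]
width: 0.008
```

```bash
python3 - <<'E'
from h import *
p,d,P=rimplane("side",(150,60,330,330),.06,.2)
s=manip.sense();print(s["time_s"],s["tcp_pos"],s["force"],s["width"])
P=P[(np.hypot(P[:,0]-.437,P[:,1]-.335)<.07)&(P[:,2]<.16)]
for x in np.arange(.38,.5,.02):
    q=P[abs(P[:,0]-x)<.01]
    if len(q):print(round(x,2),len(q),np.percentile(q[:,2],[2,95,99]).round(4))
rimfit("side",p,d,s["tcp_pos"][2]+.0095,.437,.335,.05,.02)
E
```

```text
18.9 [0.48386939 0.33033344 0.13623016] [-0.06052045 -1.45925632 -1.4224974 ] 0.008222967643890002
0.38 40 [0.1322 0.1464 0.147 ]
0.4 225 [0.1234 0.1463 0.1468]
0.42 191 [0.101  0.1462 0.1472]
0.44 258 [0.1214 0.1457 0.147 ]
0.46 282 [0.122  0.1461 0.1479]
0.48 165 [0.1239 0.1463 0.1469]
side [0.4367 0.3355] rms 0.0016 14 [-153  -94  -66    9   72]
```

Level. I carry it to above the medium lid.

Emit:
jog_arm --plan '[{"dx": 0.001,"dy": -0.015,"dz": 0.01,"turn": 0,"jaw": 0},{"dx": 0.004,"dy": -0.045,"dz": 0.02,"turn": 0,"jaw": 0},{"dx": 0.008,"dy": -0.09,"dz": 0.02,"turn": 0,"jaw": 0},{"dx": 0.012,"dy": -0.135,"dz": 0.02,"turn": 0,"jaw": 0},{"dx": 0.016,"dy": -0.18,"dz": 0.02,"turn": 0,"jaw": 0},{"dx": 0.02,"dy": -0.225,"dz": 0.02,"turn": 0,"jaw": 0},{"dx": 0.024,"dy": -0.27,"dz": 0.02,"turn": 0,"jaw": 0},{"dx": 0.028,"dy": -0.315,"dz": 0.02,"turn": 0,"jaw": 0},{"dx": 0.032,"dy": -0.36,"dz": 0.02,"turn": 0,"jaw": 0},{"dx": 0.036,"dy": -0.405,"dz": 0.02,"turn": 0,"jaw": 0},{"dx": 0.04,"dy": -0.45,"dz": 0.02,"turn": 0,"jaw": 0},{"dx": 0.044,"dy": -0.495,"dz": 0.02,"turn": 0,"jaw": 0},{"dx": 0.048,"dy": -0.54,"dz": 0.02,"turn": 0,"jaw": 0},{"dx": 0.051,"dy": -0.585,"dz": 0.02,"turn": 0,"jaw": 0},{"dx": 0.053,"dy": -0.62,"dz": 0.02,"turn": 0,"jaw": 0},{"dx": 0.054,"dy": -0.648,"dz": 0.02,"turn": 0,"jaw": 0},{"dx": 0.054,"dy": -0.661,"dz": 0.02,"turn": 0,"jaw": 0},{"dx": 0.054,"dy": -0.665,"dz": 0.02,"turn": 0,"jaw": 0},{"dx": 0.054,"dy": -0.665,"dz": 0.02,"turn": 0,"jaw": 0},{"dx": 0.054,"dy": -0.665,"dz": 0.02,"turn": 0,"jaw": 0}]'

```text
time_s: 21.4
tcp_pos: [0.5381, -0.3336, 0.1564]
tcp_rot: [2.22, 2.219, 0.0]
force: [0.2, -0.1, -1.8]
width: 0.0079
```

```bash
cat > chk.py <<'E'
from h import *
s=manip.sense();print(s["time_s"],s["tcp_pos"],s["force"],s["width"])
z=s["tcp_pos"][2]+.009
for n in("top","side"):
    p,d=manip.camera(n)
    print("S",z);rimfit(n,p,d,z,.492,-.331,.05,.012)
    print("M");rimfit(n,p,d,.072,.492,-.331,.065,.012)
    print("L");rimfit(n,p,d,.05,.492,-.331,.080,.012)
    if n=="top":t=p
cv2.imwrite(f"pics/k{int(s['time_s']*10)}.png",np.hstack([cv2.resize(t[130:290,360:520,::-1],(400,400)),cv2.resize(p[60:220,300:460,::-1],(400,400))]))
E
python3 chk.py; ls pics
```

```text
21.4 [ 0.53807554 -0.33362737  0.15640742] [ 0.20797046 -0.14609438 -1.83586869] 0.00793191288977102
S 0.16540741889073735
top [ 0.4917 -0.3301] rms 0.0004 15 [-174 -144   56   93  140]
M
top [ 0.4924 -0.3312] rms 0.0005 23 [-165 -144  -11   28   59   95  128  156]
L
top [ 0.4918 -0.3306] rms 0.0004 24 [-169 -128  -20   16   58   92  121  145]
S 0.16540741889073735
side [ 0.4857 -0.3234] rms 0.0008 7 [-164 -106  -36]
M
side [ 0.4876 -0.3258] rms 0.0013 10 [-174  -97  -31   24]
L
side [ 0.4875 -0.3236] rms 0.0013 10 [-155 -117  -27   55]
c1.png
c2.png
c3.png
c4.png
c5.png
k214.png
side0.png
top0.png
```

Emit:
jog_arm --plan '[{"dx": 0.001,"dy": -0.0015,"dz": 0,"turn": 0,"jaw": 0},{"dx": 0.001,"dy": -0.0015,"dz": -0.01,"turn": 0,"jaw": 0},{"dx": 0.001,"dy": -0.0015,"dz": -0.025,"turn": 0,"jaw": 0},{"dx": 0.001,"dy": -0.0015,"dz": -0.04,"turn": 0,"jaw": 0},{"dx": 0.001,"dy": -0.0015,"dz": -0.052,"turn": 0,"jaw": 0},{"dx": 0.001,"dy": -0.0015,"dz": -0.06,"turn": 0,"jaw": 0},{"dx": 0.001,"dy": -0.0015,"dz": -0.066,"turn": 0,"jaw": 0},{"dx": 0.001,"dy": -0.0015,"dz": -0.066,"turn": 0,"jaw": 0},{"dx": 0.001,"dy": -0.0015,"dz": -0.066,"turn": 0,"jaw": 0}]'

```text
time_s: 22.62
tcp_pos: [0.5393, -0.3355, 0.0908]
tcp_rot: [2.22, 2.218, 0.0]
force: [-0.7, -0.5, -0.8]
width: 0.008
```

```bash
python3 chk.py
```

```text
22.625 [ 0.53927267 -0.33553936  0.09077033] [-0.65504788 -0.49400595 -0.79260402] 0.007983903713637379
S 0.09977033474163076
top [ 0.4933 -0.3321] rms 0.0005 14 [-169   -2   61   89  144]
M
top [ 0.4923 -0.3313] rms 0.0004 22 [-166 -144    8   37   69  104  135  164]
L
top [ 0.4919 -0.3306] rms 0.0006 23 [-169 -128  -16   16   58   92  121  154]
S 0.09977033474163076
side [ 0.4895 -0.326 ] rms 0.002 6 [-136  -79]
M
side [ 0.4861 -0.3232] rms 0.0009 8 [-133  -60   -1]
L
side [ 0.4802 -0.3129] rms 0.0017 12 [-166 -125   46   79]
```

Emit:
jog_arm --plan '[{"dx": -0.001,"dy": 0.0007,"dz": -0.001,"turn": 0,"jaw": 0},{"dx": -0.001,"dy": 0.0007,"dz": -0.002,"turn": 0,"jaw": 0},{"dx": -0.001,"dy": 0.0007,"dz": -0.003,"turn": 0,"jaw": 0},{"dx": -0.001,"dy": 0.0007,"dz": -0.004,"turn": 0,"jaw": 0},{"dx": -0.001,"dy": 0.0007,"dz": -0.005,"turn": 0,"jaw": 0},{"dx": -0.001,"dy": 0.0007,"dz": -0.0055,"turn": 0,"jaw": 0},{"dx": -0.001,"dy": 0.0007,"dz": -0.0055,"turn": 0,"jaw": 0}]'

```text
time_s: 23.6
tcp_pos: [0.5384, -0.3349, 0.0854]
tcp_rot: [2.22, 2.218, 0.0]
force: [1.2, 0.3, 0.5]
width: 0.0081
```

Emit:
jog_arm --plan '[{"dx": 0,"dy": 0,"dz": -0.0004,"turn": 0,"jaw": 0},{"dx": 0,"dy": 0,"dz": -0.0008,"turn": 0,"jaw": 0},{"dx": 0,"dy": 0,"dz": -0.0008,"turn": 0,"jaw": 0}]'

```text
time_s: 23.98
tcp_pos: [0.5388, -0.3349, 0.085]
tcp_rot: [2.219, 2.217, 0.001]
force: [1.3, 0.3, 4.7]
width: 0.008
```

Contact. I release, lift, and back away towards +y so the cameras can see.

Emit:
jog_arm --plan '[{"dx": 0,"dy": 0,"dz": 0,"turn": 0,"jaw": 0.12},{"dx": 0,"dy": 0,"dz": 0,"turn": 0,"jaw": 0.2},{"dx": 0,"dy": 0,"dz": 0,"turn": 0,"jaw": 0.25},{"dx": 0,"dy": 0,"dz": 0,"turn": 0,"jaw": 0.25},{"dx": 0,"dy": 0,"dz": 0.02,"turn": 0,"jaw": 0.25},{"dx": 0,"dy": 0,"dz": 0.05,"turn": 0,"jaw": 0.25},{"dx": 0,"dy": 0,"dz": 0.1,"turn": 0,"jaw": 0.25},{"dx": 0,"dy": 0.05,"dz": 0.1,"turn": 0,"jaw": 0.25},{"dx": 0,"dy": 0.11,"dz": 0.1,"turn": 0,"jaw": 0.25},{"dx": 0,"dy": 0.17,"dz": 0.1,"turn": 0,"jaw": 0.25},{"dx": 0,"dy": 0.23,"dz": 0.1,"turn": 0,"jaw": 0.25},{"dx": 0,"dy": 0.29,"dz": 0.1,"turn": 0,"jaw": 0.25},{"dx": 0,"dy": 0.35,"dz": 0.1,"turn": 0,"jaw": 0.25},{"dx": 0,"dy": 0.41,"dz": 0.1,"turn": 0,"jaw": 0.25},{"dx": 0,"dy": 0.47,"dz": 0.1,"turn": 0,"jaw": 0.25},{"dx": 0,"dy": 0.53,"dz": 0.1,"turn": 0,"jaw": 0.25},{"dx": 0,"dy": 0.59,"dz": 0.1,"turn": 0,"jaw": 0.25},{"dx": 0,"dy": 0.59,"dz": 0.1,"turn": 0,"jaw": 0.25}]'

```text
time_s: 26.22
tcp_pos: [0.5374, 0.2605, 0.1864]
tcp_rot: [2.213, 2.226, 0.004]
force: [-0.1, -0.1, -0.3]
width: 0.0238
```

```bash
sed -i 's/^z=.*/z=.094/' chk.py; python3 chk.py; python3 - <<'E'
from h import *
for n in("top","side"):
    p,d=manip.camera(n);C=cloud(n,d);w=p.astype(int);q=C[((w[...,0]-w[...,2])>25)&(d>0)]
    for nm,lo,hi,R in(("S",.088,.1,.056),("M",.067,.078,.07)):
        r=q[(np.hypot(q[:,0]-.49,q[:,1]+.329)<R)&(q[:,2]>lo)&(q[:,2]<hi)]
        print(n,nm,"slope",len(r),np.linalg.lstsq(np.c_[r[:,:2]-r[:,:2].mean(0),np.ones(len(r))],r[:,2],rcond=None)[0].round(4))
    if n=="top":rimfit(n,p,d,.018,.56,-.1295,.062,.012)
E
cp pics/k262.png pics/final.png 2>/dev/null; ls -t pics|head -2
```

```text
26.225 [0.5373778  0.26049089 0.18644112] [-0.13037715 -0.11311561 -0.32298702] 0.02383187039460093
S 0.094
top [ 0.4927 -0.332 ] rms 0.0005 27 [-164 -135 -102  -56   -1   35   90  128  154]
M
top [ 0.4926 -0.3319] rms 0.0006 30 [-166 -145 -105  -62  -36    8   37   70  105  146]
L
top [ 0.492  -0.3311] rms 0.0006 32 [-169 -128 -107  -61  -30    8   51   73  102  138  164]
S 0.094
side [ 0.4881 -0.3267] rms 0.0008 9 [-138  -82  -20]
M
side [ 0.4854 -0.3231] rms 0.0013 7 [-172  -45   21]
L
side [ 0.4794 -0.3111] rms 0.0019 14 [-160 -100   50  100  164]
top S slope 392 [ 0.0002 -0.0004  0.0936]
top M slope 1106 [-0.0008 -0.0084  0.0726]
top [ 0.5608 -0.129 ] rms 0.0018 27 [-168 -129  -81  -51  -16   33   75  127  150]
side S slope 163 [0.0025 0.0045 0.0917]
side M slope 286 [ 0.0115 -0.0139  0.0717]
final.png
k262.png
```

View pics/final.png

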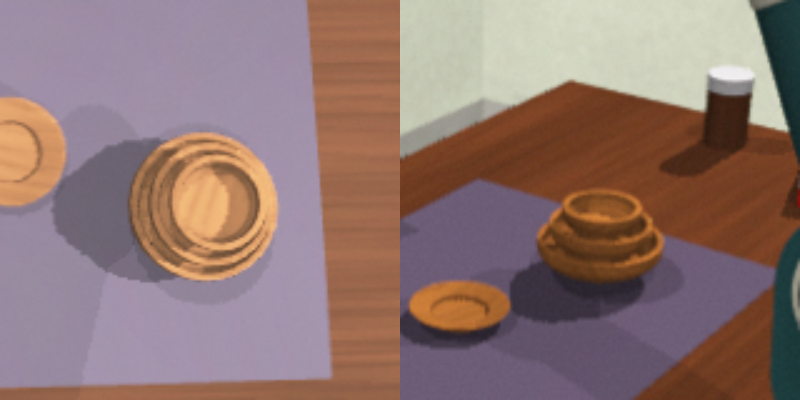

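```bash
python3 -c "
from workcell import manip
print(manip.hand_in())"
```

```text
the job is handed in; nothing more can be done
None
```

The lids are nested: the medium one inside the large, then the small one inside the medium. Both were lowered until light contact before release. I handed the job in at about 26 s with the arm clear of everything.

**Last checks, top camera:**
- **Centring:** the rim centres agree within about 1 mm: small (0.4927, −0.3320), medium (0.4926, −0.3319), large (0.4920, −0.3311).
- **Level:** the small lid's rim slope is under 0.001 and its height is about 94 mm, as it should be when nested. The medium lid's rim slope is under 0.01.
- **Left alone:** the large lid has not moved. The dish reads about 1 mm from its first measurement, within the fit noise.
- **Picture:** the final picture, `pics/final.png` (crop from the top camera about (205,205), side camera about (600,235)), shows the three lids stacked upright.

**What disagreed or went wrong:**
- **Side camera:** the final rim fits there were partly hidden and differ from the top camera's. They put the small lid about 4.5 mm from the medium. The large lid's fit was clearly off, at 15 mm or more from its earlier reading. I relied on the top camera.
- **Refused move:** the first move call was refused because its rows left out some keys; nothing moved.
- **First grip:** my first grip on the medium lid was too deep and it tilted about 7°. I lowered it back onto the table and regripped it higher.
- **Medium lid off-axis:** it then hung about 8 mm off the large lid's axis, and I corrected that before lowering it.

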